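Find the rattling mystery pot and hold it up for the class

ROBOT

A 6-joint arm with a two-finger parallel gripper is mounted at the origin on the work surface. World frame = base frame: x ahead of the robot, y to its left, z up, the work surface at z = 0. Lengths are in m, angles in rad, forces in N, time in s.
With the tool pointing down it reaches from about 0.375 to 0.9 m from the base axis. Payload 3.1 kg.
Tool frame: the origin (TCP) lies on the centre line of the jaws, within the pads' length; the fingertips stand 11 mm ahead of it and the grasp point (between the pads) lies 8 mm behind it; x points along the fingers, y is the direction in which the jaws open and shut, and the axes are right-handed (so a half turn about x gives the same grasp; the last joint's range is limited). The gripper opens to 87 mm and grips with 3 to 60 N. Pads are 19 mm wide; open, the fingers measure 117 mm over their backs; the gripper's body (75 mm by 190 mm) begins 51 mm behind the grasp point.
Start: joints at [1.065, 0.527, 1.433, -0, 1.181, -0.178], TCP at [0.201, 0.592, 0.234] pointing down, gripper open.
Joint ranges: [-3.08, 3.08], [-0.75, 2.2], [0.22, 2.44], [-1.43, 4.57], [0, 2.65], [-2.85, 2.85]. Speed limits (rad/s): [2.79, 2.79, 3.14, 3.14, 3.14, 3.14].

INTERFACE

Orientations are given as a unit quaternion [x, y, z, w].
In Python, from rig import robot, camera, camera_info gives the robot as it stands.
- The arm moves only by the shell command python3 -m inch 'ROWS' [FORCE]. ROWS is JSON, a list that holds one entry, the list of rows, each a list of 5 numbers: the shift along the tool's x, y, z in cm, then the turn about the tool's x in rad, then the opening, from 0 (shut) to 1 (fully open). A call has 1 to 8 rows; each row shifts and turns the pose as measured when the row begins, along the tool's axes as they then stand; what a row does not reach is not made up. A row lasts 1/12 s, in which the tool goes at most 41.7 mm and 7.16 degrees, less where a joint would pass 70% of its speed; a pose out of reach is approached as far as the arm can. A call with a gripper value outside its range is refused whole. The fingers move at their own pace and stop on an object; FORCE is the grip in N (left out, the last holds). Time passes only in rows, so rows that do not move let the fingers close. It gives the time, the measured TCP pose, the force and the opening at its end, in the units of the state.
- robot.get_obs(): the state, without advancing time (a new reading comes with each control period).
- camera(name): name is "side" or "top"; returns the picture (400x640x3 uint8, red, green, blue); there is no depth.
- camera_info(name): a dict with "camera_matrix" (3x3 intrinsics, pixels), "rvec" (rotation vector, rad) and "tvec" (3), from world to camera coordinates, as OpenCV has them. Camera axes: x right, y down, z forward; pixel columns grow to the right and rows downward; lengths in m; the calibration is good to about 2 mm. A picture is of the moment at which its call begins. camera_info takes no time and is no camera call.
- robot.hand_in(): hands the job in, once; it reports no verdict.
The state is a dict: "time": time; "q": joint angles; "joint_velocities": joint speeds; "joint_torque": joint torques, N m; "position": TCP position; "tool_rot": TCP orientation; "ft_force": force on the tool from outside, world axes, zero at the start; "moment": the same for the moment, N m; "grip_width": finger opening in m.
Only numpy, scipy, OpenCV 4.12 (cv2) and the standard library are available. Lean on these libraries where they do the work, as an engineer would, in place of code of your own. Each camera call takes 0.05 s, during which the arm holds its last target. There are 200 camera calls.

TASK

Three identical sealed pots stand in the nests of the grey tray, and one of them has a loose steel ball inside: lift the pots out and shake them to find the one that rattles. Put any silent pot back upright in the nest it came from, and bring the rattling pot forward over the round cork mat. Finish while still holding it there in the gripper, upright, still and clearly raised (its underside at least 12 cm above the table), and leave the other things on the table where they are.

Things in the scene. Friction and masses are not known exactly. Their poses are not given: they have to be found in the camera images.
- pot_1: first of three outwardly identical sealed pots: plain white upright cylinder, 64 mm in diameter, 64 mm high, with a screw cap (never opened), 100 to 540 g. Origin: centre of its underside, z up its axis. It starts upright in any of the tray's nests, its underside 6 mm and its top 70 mm above the table. Neither name, looks nor place tells which pot rattles
- pot_2: second pot, outwardly the same as pot_1 in every way (64 mm in diameter, 64 mm high, origin at the centre of its underside). In just one of the three pots a 32 mm steel ball of 135 g lies loose, with 9 mm of free travel to every side and 20 mm upwards; in the two others nothing moves. The pots differ in wall weight, so weighing alone is no proof
- pot_3: third pot, outwardly the same as pot_1 in every way. After a short brisk sideways stroke (20 to 40 mm in about 0.1 s) the loose ball keeps knocking to and fro in the rattling pot for some tenths of a second: at the wrist, knocks of about 2 N and 0.1 to 0.2 N m, so that the torque reading scatters by 0.06 N m or more (a silent pot: the sensor noise of 0.03) once the arm stands
- tray: grey moulded tray fixed to the table, 104 mm (its x) by 300 mm (its y) and 16 mm high, with three round nests in a row along its y axis at y = -95, 0 and +95 mm. Each nest is 72 mm in diameter (4 mm of play round a pot), 10 mm deep, with a 2 mm chamfer; its floor is 6 mm above the table. Origin: centre of the underside
- mat: round mat fixed to the table beyond the tray, 110 mm in diameter and 3 mm thick, black rubber rim and cork centre. Origin: centre of its underside
- beaker: clear plastic beaker, 68 mm in diameter, 85 mm high, standing loose about 60 mm past the +y end of the tray; leave alone. Origin: centre of its underside
- eraser: blue whiteboard eraser, 50 by 100 by 28 mm, lying loose past the -y end of the tray; leave alone. Origin: centre of its underside
- cup: white plastic cup, 60 mm in diameter, 55 mm high, standing loose about 120 mm to the +y side of the mat's centre; leave alone. Origin: centre of its underside
- stopper: black rubber stopper, 28 mm in diameter, 28 mm high, standing loose about 110 mm to the -y side of the mat's centre; leave alone. Origin: centre of its underside
Things that resemble listed ones, but are neither listed nor needed, are in the scene too. What is shaped like the pot_3 but blue or yellow is not meant.

How it is judged:
By the outcome, as a careful person would: the job done as asked, in the order asked, and still so for the second after the job is handed in, while the arm keeps its last pose, push and grip.
It also fails if it takes over 61 s, if anything falls off the work surface, if the arm or the gripper's body presses on something with over 40 N, if the wrist force passes 120 N, or if a joint passes its speed limit or range.

## Working session

There is one attempt and no reset: what is moved stays moved. The work goes in short steps, Python scripts to look and compute and a shell command to move; the robot and the scene stay as the last step left them, time stands still between calls to the robot, and variables do not carry over. Pictures are saved under pics/ and viewed, about 8 in all and at most 12, crops included, and the job is handed in when it is done.

```bash
mkdir -p pics; ls; python3 - <<'E'
from rig import robot,camera,camera_info
import cv2,numpy as np
o=robot.get_obs(); print(o)
for n in("top","side"):
    cv2.imwrite(f"pics/{n}0.png",camera(n)[:,:,::-1]); i=camera_info(n); print(n,i)
E
```

```text
pics
{'time': 0.0, 'q': array([ 1.06550137e+00,  5.28497841e-01,  1.43388044e+00, -4.85337688e-05,
        1.18138192e+00, -1.78530875e-01]), 'joint_velocities': array([0.00069006, 0.0005045 , 0.00198785, 0.00039704, 0.00104042,
       0.00030655]), 'joint_torque': array([-1.00529174e-03, -4.40037847e+01, -1.76592064e+01,  6.31769956e-02,
        5.82509895e-02, -1.90761830e-04]), 'position': array([0.20027229, 0.59130707, 0.23255909]), 'tool_rot': array([ 0.11428143,  0.69793276, -0.11573605,  0.69744876]), 'ft_force': array([-0.54666345,  0.39058205,  0.26145555]), 'moment': array([-0.04060687, -0.02662735,  0.03403319]), 'grip_width': 0.0871137672420097}
top {'camera_matrix': array([[367.39031496,   0.        , 321.57021595],
       [  0.        , 367.39031496, 201.23315052],
       [  0.        ,   0.        ,   1.        ]]), 'rvec': array([ 2.1570893 , -2.21126612,  0.10525984]), 'tvec': array([0.02688716, 0.48958618, 0.82138877])}
side {'camera_matrix': array([[495.76679921,   0.        , 309.59450801],
       [  0.        , 495.76679921, 194.22385429],
       [  0.        ,   0.        ,   1.        ]]), 'rvec': array([ 2.32676534, -0.32415291,  0.10874622]), 'tvec': array([-0.48409262,  0.14098001,  0.90795226])}
```

View pics/top0.png

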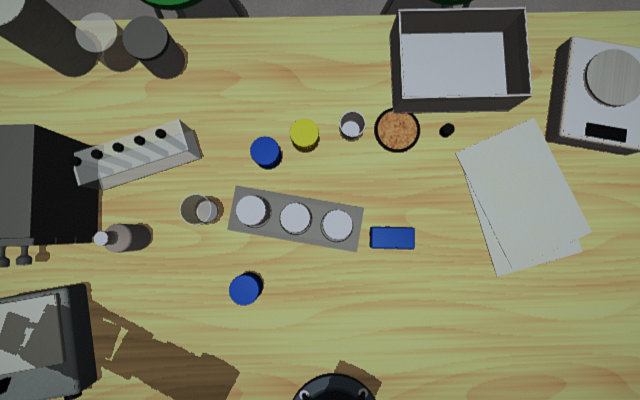

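View pics/side0.png

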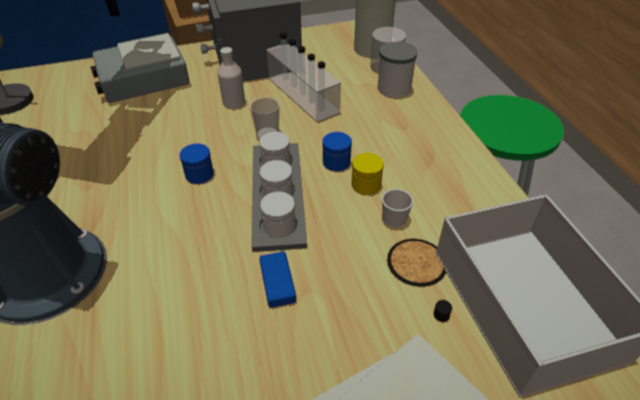

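The top view shows three white pots with cap centres near (251,209), (295,217) and (337,224), all in the grey tray. Possible mix-ups are blue pots at (266,152) and (245,289), a yellow pot at (304,135), the white cup at (352,125) and the clear beaker at (205,210). The mat is at (397,130), the stopper at (447,130) and the eraser at (392,238).

```bash
cat > h.py <<'E'
from rig import robot,camera,camera_info
import cv2,numpy as np
from scipy.spatial.transform import Rotation as R
def ray(n,uv,z):
    i=camera_info(n);M=cv2.Rodrigues(i["rvec"])[0];t=i["tvec"]
    d=M.T@np.linalg.inv(i["camera_matrix"])@[uv[0],uv[1],1];c=-M.T@t
    return c+d*(z-c[2])/d[2]
def to(p,yaw_dir=None):
    "shift in cm along tool axes to world p; turn about tool x so that jaw axis lies along yaw_dir"
    o=robot.get_obs();r=R.from_quat(o["tool_rot"]);m=r.as_matrix()
    out=[np.round(100*m.T@(np.array(p)-o["position"]),2)]
    if yaw_dir is not None:
        l=m.T@np.array([*yaw_dir,0.]);a=np.arctan2(l[2],l[1]);a=(a+np.pi/2)%np.pi-np.pi/2
        out.append(round(a,3))
    return out
E
python3 - <<'E'
from h import *
im=cv2.imread("pics/top0.png")
hs=cv2.cvtColor(im,cv2.COLOR_BGR2HSV)
w=((hs[...,1]<60)&(hs[...,2]>165)).astype(np.uint8)
n,l,s,c=cv2.connectedComponentsWithStats(w[190:245,225:365].copy())
for k in range(1,n):
    if s[k,4]>150: print(s[k],c[k]+[225,190],ray("top",c[k]+[225,190],.07))
g=((hs[...,1]<40)&(hs[...,2]>80)).astype(np.uint8)
for uv in[(236,186),(364,207),(357,252),(228,230)]: print("tray",uv,ray("top",uv,.016))
print("mat",ray("top",(397.5,130),.003))
for n,uv,z in[("beaker",(190,210),.0),("cup top",(353,119),.055),("eraser",(392,238),.028),("stopper",(447,130),.02),("blue",(266,150),.064),("yellow",(304,133),.064)]: print(n,ray("top",uv,z))
print("side mat",ray("side",(417,261),.003), [ray("side",u,.07) for u in [(275,142),(276,172),(277,203)]])
o=robot.get_obs();print(R.from_quat(o["tool_rot"]).as_matrix().round(3))
cv2.imwrite("pics/crop1.png",cv2.resize(im[170:260,170:430],None,fx=3,fy=3,interpolation=cv2.INTER_CUBIC))
E
```

```text
[ 11   6  29  29 647] [250.1576507 209.8748068] [0.47105446 0.16916613 0.07      ]
[ 56  13  29  29 643] [294.55054432 217.34836703] [0.45264901 0.07425851 0.07      ]
[ 98  20  29  29 645] [337.32248062 224.25581395] [ 0.43555552 -0.0171394   0.07      ]
tray (236, 186) [0.53051115 0.21103046 0.016     ]
tray (364, 207) [ 0.47477222 -0.08270264  0.016     ]
tray (357, 252) [ 0.37241461 -0.06313161  0.016     ]
tray (228, 230) [0.42981446 0.22981594 0.016     ]
mat [ 0.65751107 -0.17075283  0.003     ]
beaker [0.47876855 0.32188519 0.        ]
cup top [ 0.67041071 -0.0599107   0.055     ]
eraser [ 0.40236388 -0.14195695  0.028     ]
stopper [ 0.6502232  -0.28293131  0.02      ]
blue [0.60220589 0.13439097 0.064     ]
yellow [0.6383834  0.05025072 0.064     ]
side mat [ 0.65855593 -0.17020835  0.003     ] [array([0.47158969, 0.16059772, 0.07      ]), array([0.45277205, 0.06675805, 0.07      ]), array([ 0.43566874, -0.01821756,  0.07      ])]
[[-0.001  0.321  0.947]
 [-0.002  0.947 -0.321]
 [-1.    -0.002 -0.   ]]
```

View pics/crop1.png

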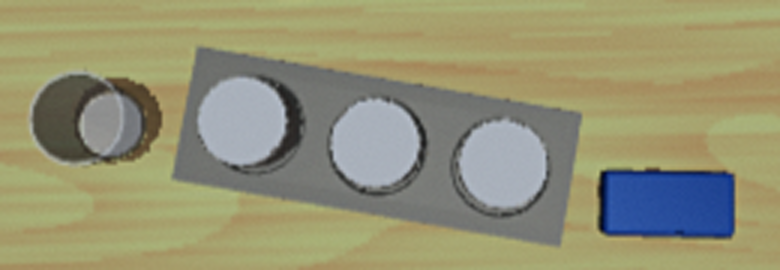

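The crop confirms three white pots in the tray nests, with the beaker past the left (+y) end and the blue eraser past the right end. I'll take the +y nest first, gripping along the tray's x axis so the fingers stay clear of the neighbouring pots.

```bash
python3 -c "
from h import *
print(to([.4705,.168,.2],(.982,-.189)))"
```

```text
[array([  3.32, -31.42,  39.18]), np.float64(1.434)]
```

```bash
python3 -m inch '[[[0,-2.4,3.0,0,1],[0,-2.4,3.0,0,1],[0,-2.4,3.0,0,1],[0,-2.4,3.0,0,1],[0,-2.4,3.0,0,1],[0,-2.4,3.0,0,1],[0,-2.4,3.0,0,1],[0,-2.4,3.0,0,1]]]' 40; python3 -c "
from h import *
print(to([.4705,.168,.2],(.982,-.189)))"
```

```text
time: 0.77
position: [0.3667, 0.3292, 0.2285]
tool_rot: [0.109, 0.7, -0.11, 0.697]
ft_force: [0.9, 0.8, 0.8]
grip_width: 0.0868
[array([  2.81, -12.16,  14.83]), np.float64(1.45)]
```

```bash
python3 -m inch '[[[0.3,-2.4,3.0,0,1],[0.3,-2.4,3.0,0,1],[0.3,-2.4,3.0,0,1],[0.3,-2.4,3.0,0,1],[0,-2.4,2.8,0,1],[1,0,0,0.12,1],[1,0,0,0.12,1],[1,0,0,0.12,1]]]'; python3 -m inch '[[[0.5,0,0,0.12,1],[0.5,0,0,0.12,1],[0.5,0,0,0.12,1],[0.5,0,0,0.12,1],[0.5,0,0,0.12,1],[0.5,0,0,0.12,1],[0.5,0,0,0.12,1],[0,0,0,0.12,1]]]';  python3 -c "
from h import *
print(to([.4705,.168,.09],(.982,-.189)))"
```

```text
time: 1.43
position: [0.4815, 0.1521, 0.1854]
tool_rot: [0.239, 0.664, -0.239, 0.667]
ft_force: [0.3, 0.7, 0.7]
grip_width: 0.0869
time: 2.1
position: [0.4786, 0.1497, 0.144]
tool_rot: [-0.525, -0.471, 0.531, -0.469]
ft_force: [-0.5, 0.6, -0.7]
grip_width: 0.0867
[array([ 5.4 , -0.98, -1.74]), np.float64(0.074)]
```

```bash
python3 -m inch '[[[2,-0.5,-0.9,0.07,1],[1.5,-0.5,-0.8,0,1],[0,0,0,0,1]]]';  python3 -c "
from h import *
print(to([.4705,.168,.042],(.982,-.189)))
cv2.imwrite('pics/s1.png',camera('side')[60:300,160:460,::-1].repeat(2,0).repeat(2,1))"
```

```text
time: 2.35
position: [0.4718, 0.1679, 0.1079]
tool_rot: [-0.544, -0.449, 0.549, -0.448]
ft_force: [0.3, 0.5, -0.5]
grip_width: 0.0868
[array([ 6.59, -0.09, -0.01]), np.float64(-0.006)]
```

View pics/s1.png

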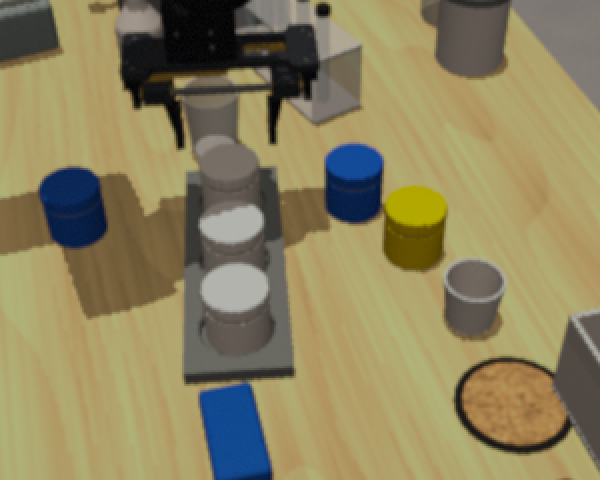

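The open jaws (tips at crop (180,145) and (272,140)) straddle the far pot (228,170). I'll go down and grip.

```bash
python3 -m inch '[[[2.2,0,0,0,1],[2.2,-0.05,0,0,1],[1.6,0,0,0,1],[0.7,0,0,0,1],[0,0,0,0,0.5],[0,0,0,0,0.5],[0,0,0,0,0.3],[0,0,0,0,0.3]]]' 40; python3 -c "
from h import *
o=robot.get_obs();print(o['position'],o['q'],o['moment'],to([.4705,.168,.042],(.982,-.189)))"
```

```text
time: 3.07
position: [0.4774, 0.1663, 0.045]
tool_rot: [0.547, 0.448, -0.545, 0.451]
ft_force: [-1.8, 0.1, -0.1]
grip_width: 0.0682
[0.4774295  0.16629452 0.04496891] [ 0.11554578  0.68541384  1.87455548 -0.0053329   0.5769978   0.31296566] [ 0.00410189  0.5268851  -0.02434328] [array([ 0.29, -0.71, -0.03]), np.float64(-0.003)]
```

```bash
python3 -m inch '[[[0.2,-0.5,0,0,0.85],[0.1,-0.1,0,0,0.5],[0,0,0,0,0.3],[0,0,0,0,0.3],[0,0,0,0,0.3]]]' 40; python3 -c "
from h import *
o=robot.get_obs();print(o['position'],o['moment'],to([.4705,.168,.042],(.982,-.189)))"
```

```text
time: 3.48
position: [0.4737, 0.1678, 0.0445]
tool_rot: [0.549, 0.446, -0.543, 0.453]
ft_force: [-0.3, 0.0, -2.4]
grip_width: 0.064
[0.47371347 0.1678251  0.04446715] [-0.07980484  0.09742988  0.00653002] [array([ 0.24, -0.32,  0.04]), np.float64(-0.002)]
```

```bash
cat > listen.py <<'E'
from h import *
m=[];f=[]
for k in range(10):
    camera("side");o=robot.get_obs();m.append(o["moment"]);f.append(o["ft_force"])
m=np.array(m);f=np.array(f)
print(o["time"],o["position"].round(4),"w",o["grip_width"].round(4));print((m*1000).round().astype(int).tolist())
print("std M 1-10",m.std(0).round(3),"first6",m[:6].std(0).round(3),"last5",m[5:].std(0).round(3),"F",f.std(0).round(2),"meanFz",f[:,2].mean().round(2))
E
python3 -m inch '[[[-2,0,0,0,0.3],[-3,0,0,0,0.3],[-3,0,0,0,0.3],[-2,0,0,0,0.3],[0,0,0,0,0.3],[0,0,0,0,0.3],[0,4,0,0,0.3],[0,0,0,0,0.3]]]'; python3 listen.py
python3 -m inch '[[[0,-4,0,0,0.3],[0,0,0,0,0.3]]]'; python3 listen.py
```

```text
time: 4.15
position: [0.5056, 0.1601, 0.1433]
tool_rot: [-0.544, -0.45, 0.547, -0.45]
ft_force: [3.4, 0.0, -1.4]
grip_width: 0.064
time: 4.82
position: [0.4525, 0.168, 0.1423]
tool_rot: [-0.538, -0.454, 0.553, -0.446]
ft_force: [-4.8, -0.3, -4.4]
grip_width: 0.0642Traceback (most recent call last):
  File "listen.py", line 6, in <module>
    print(o["time"],o["position"].round(4),"w",o["grip_width"].round(4));print((m*1000).round().astype(int).tolist())
                                               ^^^^^^^^^^^^^^^^^^^^^
AttributeError: 'float' object has no attribute 'round'
Traceback (most recent call last):
  File "listen.py", line 6, in <module>
    print(o["time"],o["position"].round(4),"w",o["grip_width"].round(4));print((m*1000).round().astype(int).tolist())
                                               ^^^^^^^^^^^^^^^^^^^^^
AttributeError: 'float' object has no attribute 'round'
```

```bash
sed -i 's/o\["grip_width"\].round(4)/round(o["grip_width"],4)/' listen.py
python3 -m inch '[[[0,4,0,0,0.3],[0,0,0,0,0.3]]]'; python3 listen.py;python3 -m inch '[[[0,-4,0,0,0.3],[0,0,0,0,0.3]]]'; python3 listen.py
```

```text
time: 5.48
position: [0.5053, 0.1604, 0.1442]
tool_rot: [-0.544, -0.45, 0.547, -0.45]
ft_force: [3.5, 0.4, -2.1]
grip_width: 0.0642
5.9833 [0.4948 0.1613 0.143 ] w 0.0638
[[-96, 199, 11], [-118, 133, 8], [-69, 51, 12], [-78, 61, 19], [-75, 92, -8], [-111, 20, 59], [-109, 68, -36], [-102, 18, -37], [-112, -8, 0], [-86, 23, 24]]
std M 1-10 [0.017 0.059 0.027] first6 [0.019 0.059 0.021] last5 [0.01  0.025 0.037] F [0.69 0.54 0.47] meanFz -2.24
time: 6.15
position: [0.4512, 0.1683, 0.1425]
tool_rot: [-0.537, -0.455, 0.553, -0.445]
ft_force: [-4.8, -1.0, -4.8]
grip_width: 0.0641
6.65 [0.4663 0.1684 0.1449] w 0.0641
[[-81, -123, -11], [-108, 7, 35], [-58, 81, 2], [-43, 43, 4], [-83, 70, -2], [-100, 52, -18], [-102, 67, 7], [-110, 59, 41], [-68, 84, 77], [-126, 51, 13]]
std M 1-10 [0.025 0.058 0.027] first6 [0.023 0.069 0.017] last5 [0.019 0.012 0.032] F [1.03 0.61 0.35] meanFz -2.17
```

Past the arm's own settling, only noise is left, so this pot is probably silent. I'll put it back and compare with the next.

```bash
python3 -c "
from h import *
print(to([.4737,.1678,.0445],(.982,-.189)))"
```

```text
[array([10.04,  0.76, -0.11]), np.float64(-0.002)]
```

```bash
python3 -m inch '[[[2,0.7,-0.1,0,0.3],[2,0,0,0,0.3],[1.5,0,0,0,0.3],[0.5,0,0,0,0.3],[0,0,0,0,0.3],[0,0,0,0,0.3]]]'; python3 -c "
from h import *
print(to([.4737,.1678,.0445],(.982,-.189)));print(robot.get_obs()['position'])"
```

```text
time: 7.15
position: [0.4771, 0.1679, 0.084]
tool_rot: [0.546, 0.449, -0.545, 0.45]
ft_force: [0.4, -0.7, -1.8]
grip_width: 0.0639
[array([ 3.95, -0.35,  0.08]), np.float64(-0.003)]
[0.47714658 0.16794081 0.08399377]
```

```bash
python3 -m inch '[[[1,-0.35,0.05,0,0.3],[1,-0.1,0,0,0.3],[0.3,0,0,0,0.3],[0,0,0,0,0.3],[0,0,0,0,0.3]]]'; python3 -c "
from h import *
print(to([.4737,.1678,.0445],(.982,-.189)));print(robot.get_obs()['position'])"
```

```text
time: 7.57
position: [0.476, 0.1688, 0.0642]
tool_rot: [0.549, 0.447, -0.543, 0.452]
ft_force: [-1.0, -0.2, -2.9]
grip_width: 0.0639
[array([ 1.97, -0.23,  0.14]), np.float64(-0.003)]
[0.47599115 0.16875765 0.06417776]
```

```bash
python3 -m inch '[[[0.5,-0.3,0.1,0,0.3],[0.5,-0.1,0,0,0.3],[0.5,-0.1,0,0,0.3],[0.4,-0.1,0,0,0.3],[0,0,0,0,0.3]]]'; python3 -c "
from h import *
print(to([.4737,.1678,.0445],(.982,-.189)));print(robot.get_obs()['position'])"
```

```text
time: 7.98
position: [0.4715, 0.1692, 0.0458]
tool_rot: [0.55, 0.446, -0.541, 0.453]
ft_force: [0.1, 0.2, -3.1]
grip_width: 0.0643
[array([0.13, 0.24, 0.09]), np.float64(-0.003)]
[0.471465   0.16918325 0.04575517]
```

```bash
python3 -m inch '[[[0.15,0.1,0,0,0.3],[0.1,0,0,0,0.3],[0,0,0,0,0.8],[0,0,0,0,1],[0,0,0,0,1],[-1.5,0,0,0,1],[-3,0,0,0,1],[-2.5,0,0,0,1]]]'; python3 -c "
from h import *
print(robot.get_obs()['position'],robot.get_obs()['grip_width'],to([.4525,.074,.12],(.982,-.189)))
cv2.imwrite('pics/s2.png',camera('top')[130:270,200:400,::-1].repeat(3,0).repeat(3,1))"
```

```text
time: 8.65
position: [0.4698, 0.1686, 0.1125]
tool_rot: [0.548, 0.448, -0.544, 0.451]
ft_force: [0.7, 0.1, -0.6]
grip_width: 0.0862
[0.46977737 0.16860295 0.11248   ] 0.08621250070080595 [array([-0.76,  0.13,  9.62]), np.float64(-0.003)]
```

View pics/s2.png

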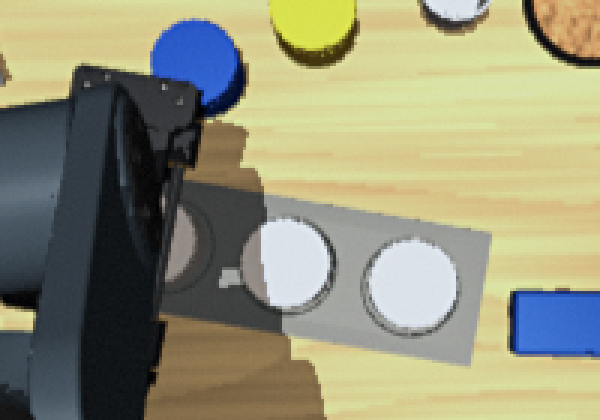

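The far pot, partly hidden by the gripper at crop (180,250), stands in its nest. I'll move to the middle pot.

```bash
python3 -m inch '[[[0,0,3.3,0,1],[0,0,3.3,0,1],[0,0,3,0,1],[0,0,0,0,1]]]'; python3 -c "
from h import *
print(to([.4525,.074,.044],(.982,-.189)))"
```

```text
time: 9.03
position: [0.4587, 0.0741, 0.1197]
tool_rot: [0.552, 0.445, -0.536, 0.458]
ft_force: [-0.8, 0.1, -0.6]
grip_width: 0.0868
[array([ 7.54, -0.83,  0.18]), np.float64(0.005)]
```

```bash
python3 -m inch '[[[1,-0.8,0.15,0,1],[2,-0.2,0,0,1],[1,0,0,0,1],[0,0,0,0,1]]]'; python3 -c "
from h import *
print(to([.4525,.074,.044],(.982,-.189)))"
```

```text
time: 9.37
position: [0.4526, 0.0727, 0.0794]
tool_rot: [0.556, 0.441, -0.535, 0.458]
ft_force: [-0.1, -0.0, 1.0]
grip_width: 0.0872
[array([ 3.54, -0.17, -0.1 ]), np.float64(-0.002)]
```

```bash
python3 -m inch '[[[1.5,-0.2,-0.1,0,1],[1.5,-0.2,0,0,1],[0.5,-0.1,0,0,1],[0,0,0,0,1]]]'; python3 -c "
from h import *
print(to([.4525,.074,.044],(.982,-.189)))"
```

```text
time: 9.7
position: [0.4516, 0.0759, 0.0438]
tool_rot: [0.557, 0.441, -0.534, 0.459]
ft_force: [-0.3, 0.2, -0.8]
grip_width: 0.0868
[array([-0.02,  0.13,  0.17]), np.float64(-0.002)]
```

```bash
python3 -m inch '[[[0,0.1,0.1,0,0.5],[0,0,0,0,0.5],[0,0,0,0,0.3],[0,0,0,0,0.3],[0,0,0,0,0.3],[0,0,0,0,0.3]]]' 40; python3 -c "
from h import *
o=robot.get_obs();print(o['position'],o['moment'],R.from_quat(o['tool_rot']).as_matrix()[:,0])"
python3 -m inch '[[[-2,0,0,0,0.3],[-3,0,0,0,0.3],[-3,0,0,0,0.3],[-2,0,0,0,0.3],[0,0,0,0,0.3],[0,0,0,0,0.3],[0,4,0,0,0.3],[0,0,0,0,0.3]]]'; python3 listen.py;python3 -m inch '[[[0,-4,0,0,0.3],[0,0,0,0,0.3]]]'; python3 listen.py
```

```text
time: 10.2
position: [0.4544, 0.0752, 0.0463]
tool_rot: [0.558, 0.44, -0.533, 0.46]
ft_force: [-0.5, -1.0, -2.9]
grip_width: 0.0644
[0.45438273 0.07519239 0.04633247] [-0.05435631  0.11477005  0.02104513] [ 4.58869652e-02  3.98906283e-04 -9.98946559e-01]
time: 10.87
position: [0.4828, 0.0679, 0.1471]
tool_rot: [0.554, 0.443, -0.536, 0.457]
ft_force: [5.6, -0.8, -2.6]
grip_width: 0.0635
11.3667 [0.4719 0.0699 0.1463] w 0.0638
[[-40, 298, 30], [25, 551, -31], [-82, 90, -55], [-97, 64, 23], [-73, 89, -26], [-131, -27, 30], [-106, 72, 12], [-134, 149, 5], [-99, 60, -15], [-78, 102, 92]]
std M 1-10 [0.044 0.157 0.039] first6 [0.049 0.193 0.034] last5 [0.021 0.058 0.036] F [1.15 0.33 0.55] meanFz -3.66
time: 11.53
position: [0.4274, 0.0778, 0.1444]
tool_rot: [0.548, 0.45, -0.543, 0.45]
ft_force: [-5.1, 0.3, -5.3]
grip_width: 0.064
12.0333 [0.4451 0.0754 0.1474] w 0.0637
[[-168, -78, -20], [-108, -212, 29], [-58, 73, 5], [-59, 145, -14], [-105, 48, 48], [-92, 98, -1], [-108, 81, 19], [-144, 90, 23], [-58, 84, 75], [-114, 137, -37]]
std M 1-10 [0.035 0.104 0.032] first6 [0.037 0.121 0.024] last5 [0.028 0.02  0.037] F [1.04 0.47 0.5 ] meanFz -3.56
```

```bash
python3 -m inch '[[[0,3,0,0,0.3],[0,0,0,0,0.3]]]'; python3 listen.py;python3 -m inch '[[[0,-3,0,0,0.3],[0,0,0,0,0.3]]]'; python3 listen.py; python3 -m inch '[[[0,0,3,0,0.3],[0,0,0,0,0.3]]]'; python3 listen.py;python3 -m inch '[[[0,0,-3,0,0.3],[0,0,0,0,0.3]]]'; python3 listen.py
```

```text
time: 12.2
position: [0.4746, 0.0697, 0.1484]
tool_rot: [0.555, 0.443, -0.536, 0.457]
ft_force: [7.5, -1.3, -3.0]
grip_width: 0.0638
12.7 [0.4655 0.0713 0.147 ] w 0.0639
[[-42, 192, -16], [-36, 463, -30], [-136, 108, 0], [-135, 96, -38], [-94, 71, -15], [-112, 75, -57], [-123, 17, 13], [-84, 128, -3], [-82, 74, -5], [-66, 32, -12]]
std M 1-10 [0.034 0.122 0.02 ] first6 [0.04  0.138 0.019] last5 [0.021 0.039 0.024] F [1.08 0.58 0.34] meanFz -3.5
time: 12.87
position: [0.4352, 0.077, 0.1463]
tool_rot: [0.551, 0.447, -0.54, 0.453]
ft_force: [-6.6, 1.2, -3.2]
grip_width: 0.0639
13.3667 [0.4449 0.0755 0.1477] w 0.0637
[[-119, -28, -64], [-178, -218, 12], [-86, 30, 10], [-160, 90, 18], [-55, 185, -31], [-96, 71, -58], [-70, 191, 57], [-70, 105, -8], [-98, 83, -22], [-61, 108, 34]]
std M 1-10 [0.039 0.111 0.037] first6 [0.043 0.125 0.034] last5 [0.015 0.042 0.041] F [0.94 0.68 0.68] meanFz -3.28
time: 13.53
position: [0.4402, 0.0459, 0.1475]
tool_rot: [0.555, 0.443, -0.535, 0.458]
ft_force: [-0.1, 0.1, -3.0]
grip_width: 0.064
14.0333 [0.44   0.0491 0.1475] w 0.0638
[[-23, 108, -3], [-100, 46, 41], [-146, 39, 1], [-70, 148, -16], [-87, 29, 27], [-33, 135, 18], [-89, 118, 0], [-118, 129, 20], [-90, 93, 66], [-100, 107, 15]]
std M 1-10 [0.035 0.04  0.023] first6 [0.042 0.048 0.019] last5 [0.029 0.015 0.022] F [0.35 0.67 0.47] meanFz -3.51
time: 14.2
position: [0.4464, 0.0789, 0.1479]
tool_rot: [0.556, 0.443, -0.534, 0.458]
ft_force: [-0.3, -0.9, -3.3]
grip_width: 0.0641
14.7 [0.4455 0.0755 0.1477] w 0.0641
[[-195, 132, -31], [-221, 94, -36], [-80, 61, -40], [-90, 135, 31], [-99, 96, 27], [-125, 92, 15], [-134, 93, 28], [-80, 131, -54], [-87, 106, 6], [-77, 128, 21]]
std M 1-10 [0.048 0.023 0.031] first6 [0.054 0.025 0.031] last5 [0.024 0.017 0.029] F [0.46 0.59 0.59] meanFz -3.5
```

Pot B shows larger kicks than pot A, but the arm's settling overlaps them. I'll try a more vigorous to-and-fro shake.

```bash
python3 -m inch '[[[0,0,4,0,0.3],[0,0,-4,0,0.3],[0,0,0,0,0.3]]]'; python3 listen.py;python3 -m inch '[[[0,0,4,0,0.3],[0,0,-4,0,0.3],[0,0,0,0,0.3]]]'; python3 listen.py
```

```text
time: 14.95
position: [0.4495, 0.0571, 0.1481]
tool_rot: [0.563, 0.432, -0.542, 0.45]
ft_force: [-1.5, 1.0, -2.8]
grip_width: 0.064
15.45 [0.4481 0.0549 0.1477] w 0.0639
[[-962, 773, 49], [-113, 114, 52], [-124, -71, 1], [-68, 66, 10], [73, 73, -19], [-92, 117, -27], [-89, 99, 12], [-74, 161, -53], [-135, 148, -29], [-79, 89, -12]]
std M 1-10 [0.271 0.214 0.032] first6 [0.341 0.273 0.03 ] last5 [0.021 0.028 0.021] F [1.15 2.27 0.61] meanFz -3.42
time: 15.7
position: [0.4509, 0.0378, 0.1481]
tool_rot: [0.567, 0.424, -0.548, 0.445]
ft_force: [-1.8, 1.2, -3.1]
grip_width: 0.0635
16.2 [0.45   0.0353 0.1478] w 0.0635
[[-692, 280, -28], [-158, 59, -58], [-66, 124, -30], [-20, 78, 37], [-55, 94, -16], [-60, 142, 58], [-59, 52, 1], [-95, 159, 6], [-95, 132, -55], [-60, 92, 23]]
std M 1-10 [0.189 0.063 0.036] first6 [0.235 0.073 0.04 ] last5 [0.018 0.039 0.037] F [0.65 1.72 0.39] meanFz -3.5
```

```bash
for i in 1 2; do python3 -m inch '[[[0,0,-4,0,0.3],[0,0,0,0,0.3]]]'|tail -2; python3 listen.py;python3 -m inch '[[[0,0,4,0,0.3],[0,0,-4,0,0.3],[0,0,0,0,0.3]]]'|tail -2; python3 listen.py; done
```

```text
ft_force: [0.5, -1.0, -2.6]
grip_width: 0.0639
16.8667 [0.4589 0.0692 0.1475] w 0.0636
[[-158, 388, 8], [-121, 128, 11], [-143, 39, 16], [-114, 91, 24], [-88, 99, 51], [-82, 106, 42], [-79, 111, 60], [-89, 76, 32], [-114, 152, -40], [-113, 113, 49]]
std M 1-10 [0.025 0.091 0.027] first6 [0.027 0.113 0.016] last5 [0.015 0.024 0.035] F [0.71 0.63 0.55] meanFz -3.16
ft_force: [-1.1, 2.6, -2.9]
grip_width: 0.0638
17.6167 [0.4601 0.0491 0.1474] w 0.0639
[[-829, 452, -25], [-131, -13, 3], [22, 51, 41], [122, 76, -37], [-138, 103, -13], [-73, 194, 19], [-70, 137, -1], [-105, 114, -54], [-61, 64, -27], [-74, 78, 43]]
std M 1-10 [0.243 0.121 0.031] first6 [0.308 0.151 0.026] last5 [0.015 0.046 0.034] F [0.66 1.73 0.51] meanFz -3.43
ft_force: [0.1, -0.4, -3.0]
grip_width: 0.0639
18.2833 [0.4699 0.0828 0.1468] w 0.0636
[[-167, 103, -22], [-1, 147, 41], [-17, 105, -11], [-56, 75, 35], [-9, 148, 7], [-113, 129, 6], [-111, 22, -27], [-115, 134, -2], [-34, 91, -36], [-64, 75, 11]]
std M 1-10 [0.053 0.037 0.024] first6 [0.061 0.026 0.023] last5 [0.033 0.041 0.019] F [0.74 0.71 0.29] meanFz -3.75
ft_force: [0.7, 1.0, -3.7]
grip_width: 0.064
19.0333 [0.4703 0.0638 0.1466] w 0.0637
[[-697, 16, 26], [-76, 108, -9], [79, 247, -15], [-115, 142, 22], [-70, 129, 19], [-63, 93, 24], [-79, 128, 15], [-3, 117, -29], [-87, 125, -21], [-74, 151, 29]]
std M 1-10 [0.2   0.054 0.021] first6 [0.249 0.069 0.017] last5 [0.03  0.019 0.024] F [0.41 1.52 0.74] meanFz -3.52
```

B gives isolated knocks of 0.1–0.2 N m after the arm stands, which suggests the ball. As a control I'll put B back and give the third pot the same shake.

```bash
python3 -c "
from h import *
print(to([.4535,.0752,.0463],(.982,-.189)),R.from_quat(robot.get_obs()['tool_rot']).as_matrix()[:,0])"
```

```text
[array([ 9.94, -2.32, -0.77]), np.float64(-0.115)] [ 0.03011348 -0.02964371 -0.99910682]
```

```bash
python3 -m inch '[[[2,-2.2,-0.7,-0.11,0.3],[2,0,0,0,0.3],[2,0,0,0,0.3],[1,0,0,0,0.3],[0,0,0,0,0.3]]]'; python3 -c "
from h import *
print(to([.4535,.0752,.0463],(.982,-.189)),R.from_quat(robot.get_obs()['tool_rot']).as_matrix()[:,0])"
```

```text
time: 19.45
position: [0.4564, 0.077, 0.0755]
tool_rot: [0.548, 0.434, -0.54, 0.468]
ft_force: [-0.4, -0.6, -4.6]
grip_width: 0.0638
[array([ 2.91, -0.38,  0.17]), np.float64(0.004)] [ 0.03888875 -0.02974188 -0.99880082]
```

```bash
python3 -m inch '[[[0.8,-0.35,0.05,0,0.3],[0.6,-0.1,0,0,0.3],[0.4,-0.1,0,0,0.3],[0,0,0,0,0.3]]]'; python3 -c "
from h import *
print(to([.4535,.0762,.0463],(.982,-.189)),R.from_quat(robot.get_obs()['tool_rot']).as_matrix()[:,0])"
```

```text
time: 19.78
position: [0.4532, 0.0777, 0.0573]
tool_rot: [0.548, 0.434, -0.539, 0.469]
ft_force: [0.7, 0.1, -3.0]
grip_width: 0.0635
[array([1.11, 0.01, 0.11]), np.float64(0.006)] [ 0.04151997 -0.02982176 -0.99869252]
```

```bash
python3 -m inch '[[[0.5,-0.05,0.1,0,0.3],[0.4,-0.05,0,0,0.3],[0.2,0,0,0,0.3],[0,0,0,0,0.3]]]'; python3 -c "
from h import *
print(to([.4535,.0762,.0463],(.982,-.189)))"
```

```text
time: 20.12
position: [0.4542, 0.0765, 0.0485]
tool_rot: [0.549, 0.433, -0.538, 0.47]
ft_force: [-0.6, 0.2, -2.9]
grip_width: 0.0635
[array([ 0.22, -0.07,  0.04]), np.float64(0.005)]
```

```bash
python3 -m inch '[[[0.25,-0.05,0,0,0.3],[0.1,0,0,0,0.3],[0,0,0,0,0.8],[0,0,0,0,1],[0,0,0,0,1],[-1.5,0,0,0,1],[-3,0,0,0,1],[-2.5,0,0,0,1]]]'; python3 -c "
from h import *
print(to([.4355,-.0175,.12],(.982,-.189)))"
```

```text
time: 20.78
position: [0.4509, 0.0781, 0.1166]
tool_rot: [0.549, 0.433, -0.539, 0.47]
ft_force: [0.0, 0.2, 0.5]
grip_width: 0.0861
[array([-0.12,  0.26,  9.69]), np.float64(0.004)]
```

```bash
python3 -m inch '[[[0,0,3.3,0,1],[0,0,3.3,0,1],[0,0,3,0,1],[0,-0.4,0,0,1],[1.5,-0.2,0,0,1],[1.5,0,0,0,1],[0,0,0,0,1]]]'; python3 -c "
from h import *
print(to([.4355,-.0175,.045],(.982,-.189)),R.from_quat(robot.get_obs()['tool_rot']).as_matrix()[:,0])
cv2.imwrite('pics/s3.png',camera('side')[60:300,160:460,::-1].repeat(2,0).repeat(2,1))"
```

```text
time: 21.37
position: [0.4365, -0.0202, 0.0943]
tool_rot: [0.554, 0.427, -0.533, 0.477]
ft_force: [-1.0, 0.1, 0.5]
grip_width: 0.087
[array([ 4.9 , -0.51, -0.35]), np.float64(0.006)] [ 0.06823091 -0.03486713 -0.99706009]
```

View pics/s3.png

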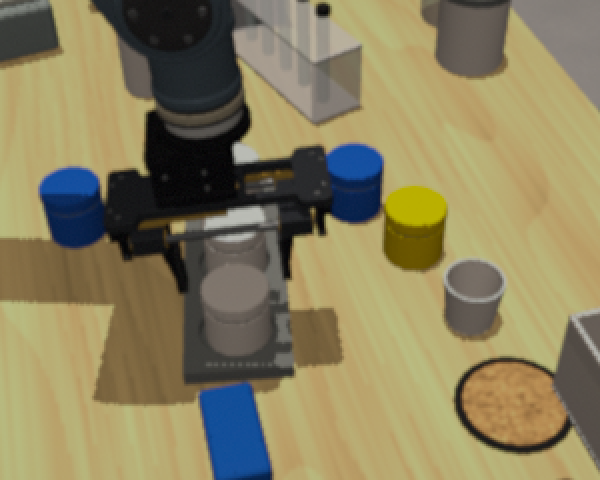

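Both returned pots stand in their nests (caps at crop (240,155) and (235,220)), and the jaws are just behind the near pot (235,305). I'll go down on the third pot.

```bash
python3 -m inch '[[[1,-0.4,-0.35,0,1],[1.5,-0.1,0,0,1],[0,0,0,0,1]]]'; python3 -c "
from h import *
print(to([.4355,-.0175,.045],(.982,-.189)))"
```

```text
time: 21.67
position: [0.4356, -0.0156, 0.0704]
tool_rot: [0.554, 0.426, -0.531, 0.478]
ft_force: [0.3, -0.9, -0.2]
grip_width: 0.0872
[array([ 2.53, -0.17,  0.13]), np.float64(0.008)]
```

```bash
python3 -m inch '[[[1.4,-0.2,0.1,0,1],[1,-0.1,0,0,1],[0,0,0,0,0.5],[0,0,0,0,0.5],[0,0,0,0,0.3],[0,0,0,0,0.3],[0,0,0,0,0.3]]]' 40; python3 -c "
from h import *
o=robot.get_obs();print(o['position'],o['moment'],R.from_quat(o['tool_rot']).as_matrix()[:,0])"
```

```text
time: 22.25
position: [0.4371, -0.0152, 0.0502]
tool_rot: [0.555, 0.426, -0.529, 0.481]
ft_force: [0.8, -0.2, -2.2]
grip_width: 0.0647
[ 0.43709482 -0.01520857  0.05019969] [-0.06459537  0.15940539 -0.00441753] [ 0.07794341 -0.03691174 -0.99627423]
```

```bash
python3 -m inch '[[[-2,0,0,0,0.3],[-3,0,0,0,0.3],[-3,0,0,0,0.3],[-2,0,0,0,0.3],[0,0,0,0,0.3],[0,4,0,0,0.3],[0,0,0,0,0.3]]]'; python3 listen.py; python3 -m inch '[[[0,-4,0,0,0.3],[0,0,0,0,0.3]]]'|tail -2; python3 listen.py; for i in 1 2; do python3 -m inch '[[[0,0,4,0,0.3],[0,0,-4,0,0.3],[0,0,0,0,0.3]]]'|tail -2; python3 listen.py; done
```

```text
time: 22.83
position: [0.4632, -0.0166, 0.1569]
tool_rot: [0.553, 0.428, -0.531, 0.478]
ft_force: [4.0, -1.2, -2.4]
grip_width: 0.0646
23.3333 [ 0.4521 -0.0136  0.1541] w 0.065
[[8, 363, 30], [-81, 228, -5], [18, 143, 80], [-93, 127, 5], [-58, 132, -21], [-42, 75, 44], [-60, 105, 20], [-34, 114, 41], [-33, 81, 48], [-78, 81, -85]]
std M 1-10 [0.035 0.084 0.044] first6 [0.042 0.094 0.034] last5 [0.017 0.015 0.05 ] F [1.02 0.54 0.21] meanFz -2.97
ft_force: [-6.5, 1.8, -3.6]
grip_width: 0.0649
24.0 [ 0.4246 -0.0102  0.1538] w 0.0648
[[-94, -58, -13], [-101, -20, -7], [-131, 119, -21], [-57, 105, -7], [-85, 154, 14], [-11, 97, -6], [-90, 152, 35], [-5, 108, -64], [-41, 121, -37], [-53, 157, -25]]
std M 1-10 [0.038 0.07  0.026] first6 [0.038 0.077 0.011] last5 [0.031 0.024 0.033] F [1.06 0.51 0.39] meanFz -2.91
ft_force: [-2.8, 2.4, -3.2]
grip_width: 0.065
24.75 [ 0.4269 -0.0325  0.1544] w 0.0648
[[-262, 73, -10], [-79, 147, 10], [-49, 139, 0], [-10, 124, -11], [-88, 139, -12], [-55, 104, 24], [-46, 113, -9], [-12, 151, 17], [-27, 126, -9], [-25, 149, 31]]
std M 1-10 [0.07  0.023 0.015] first6 [0.081 0.026 0.013] last5 [0.016 0.019 0.017] F [0.43 1.04 0.43] meanFz -2.7
ft_force: [-2.6, 1.3, -3.5]
grip_width: 0.0649Traceback (most recent call last):
  File "listen.py", line 4, in <module>
    camera("side");o=robot.get_obs();m.append(o["moment"]);f.append(o["ft_force"])
    ~~~~~~^^^^^^^^
ValueError: 200 camera calls are used up
```

The third pot decays smoothly to sensor noise with no knocks after the same shake, so B is the rattler. The camera calls are now used up, so I go on by pose and force alone. First, C goes back.

```bash
python3 -c "
from h import *
o=robot.get_obs();print(o['time'],to([.4371,-.0152,.0502],(.982,-.189)),R.from_quat(o['tool_rot']).as_matrix()[:,0])"
```

```text
25.25 [array([10.32, -0.85, -4.33]), np.float64(-0.046)] [ 0.07545921 -0.04975835 -0.99590663]
```

```bash
python3 -m inch '[[[0,-0.4,-2.2,-0.04,0.3],[0,-0.4,-2,0,0.3],[2,0,0,0,0.3],[2.5,0,0,0,0.3],[2,0,0,0,0.3],[0,0,0,0,0.3],[0,0,0,0,0.3]]]'; python3 -c "
from h import *
o=robot.get_obs();print(o['time'],to([.4371,-.0152,.0502],(.982,-.189)),R.from_quat(o['tool_rot']).as_matrix()[:,0])"
```

```text
time: 25.83
position: [0.4353, -0.0093, 0.0878]
tool_rot: [0.554, 0.419, -0.533, 0.483]
ft_force: [1.0, -0.0, -2.6]
grip_width: 0.0648
25.8333 [array([ 3.79, -0.05,  0.42]), np.float64(0.003)] [ 0.08065376 -0.0495836  -0.99550813]
```

```bash
python3 -m inch '[[[1,-0.05,0.36,0,0.3],[0.8,-0.05,0,0,0.3],[0.6,-0.05,0,0,0.3],[0,0,0,0,0.3],[0,0,0,0,0.3]]]'; python3 -c "
from h import *
o=robot.get_obs();print(o['time'],to([.4371,-.0146,.0502],(.982,-.189)),R.from_quat(o['tool_rot']).as_matrix()[:,0])"
```

```text
time: 26.25
position: [0.4367, -0.0131, 0.066]
tool_rot: [0.555, 0.418, -0.531, 0.484]
ft_force: [-0.2, 0.3, -3.0]
grip_width: 0.065
26.25 [array([ 1.58, -0.08,  0.08]), np.float64(0.004)] [ 0.08535929 -0.05057724 -0.99506569]
```

```bash
python3 -m inch '[[[0.5,-0.1,0.08,0,0.3],[0.5,-0.05,0,0,0.3],[0.3,0,0,0,0.3],[0,0,0,0,0.3]]]'; python3 -c "
from h import *
o=robot.get_obs();print(o['time'],to([.4371,-.0146,.0502],(.982,-.189)),R.from_quat(o['tool_rot']).as_matrix()[:,0])"
```

```text
time: 26.58
position: [0.4373, -0.0146, 0.0534]
tool_rot: [0.556, 0.417, -0.531, 0.485]
ft_force: [-0.2, 0.2, -2.9]
grip_width: 0.0648
26.5833 [array([ 0.31, -0.05, -0.01]), np.float64(0.004)] [ 0.08892708 -0.05155236 -0.99470314]
```

```bash
python3 -m inch '[[[0.25,-0.05,0,0,0.3],[0.2,0,0,0,0.3],[0,0,0,0,0.3]]]'; python3 -c "
from h import *
o=robot.get_obs();print(o['time'],o['moment'],to([.4371,-.0146,.0502],(.982,-.189)))"
```

```text
time: 26.83
position: [0.4371, -0.015, 0.0502]
tool_rot: [0.556, 0.417, -0.531, 0.486]
ft_force: [-0.5, 0.2, -1.1]
grip_width: 0.0649
26.8333 [ 0.10506988  0.21540443 -0.02306426] [array([-0.  , -0.01, -0.04]), np.float64(0.004)]
```

Contact with the nest floor: the load dropped from -2.9 N to -1.1 N. I'll release, rise, and go to B.

```bash
python3 -m inch '[[[0.05,0,0,0,0.8],[0,0,0,0,1],[0,0,0,0,1],[0,0,0,0,1],[-1.5,0,0,0,1],[-3,0,0,0,1],[-2.5,0,0,0,1],[0,0,0,0,1]]]'; python3 -c "
from h import *
o=robot.get_obs();print(o['time'],o['grip_width'],to([.4535,.0755,.12],(.982,-.189)))"
```

```text
time: 27.5
position: [0.4311, -0.0115, 0.1202]
tool_rot: [0.556, 0.417, -0.531, 0.485]
ft_force: [0.2, 0.6, -0.7]
grip_width: 0.0866
27.5 0.0865652248046422 [array([-0.23,  0.62, -8.96]), np.float64(0.004)]
```

```bash
python3 -m inch '[[[0,0.2,-3.1,0,1],[0,0.2,-3.1,0,1],[0,0.1,-2.8,0,1],[1.3,0,0,0,1],[1.3,-0.1,0,0,1],[0,0,0,0,1]]]'; python3 -c "
from h import *
o=robot.get_obs();print(o['time'],R.from_quat(o['tool_rot']).as_matrix()[:,0],to([.4535,.0755,.047],(.982,-.189)))"
```

```text
time: 28.0
position: [0.4591, 0.0774, 0.0915]
tool_rot: [0.559, 0.413, -0.529, 0.487]
ft_force: [-0.5, -0.2, 0.1]
grip_width: 0.0868
28.0 [ 0.09864916 -0.0527192  -0.99372483] [array([ 4.37, -0.98,  0.14]), np.float64(-0.0)]
```

```bash
python3 -m inch '[[[0.7,-0.8,0.1,0,1],[1.2,-0.2,0,0,1],[0,0,0,0,1]]]'; python3 -c "
from h import *
o=robot.get_obs();print(o['time'],R.from_quat(o['tool_rot']).as_matrix()[:,0],to([.4535,.0755,.047],(.982,-.189)))"
```

```text
time: 28.25
position: [0.4508, 0.0774, 0.07]
tool_rot: [0.559, 0.414, -0.529, 0.487]
ft_force: [-0.6, -0.2, -0.1]
grip_width: 0.0873
28.25 [ 0.09758149 -0.05257208 -0.99383803] [array([2.32, 0.06, 0.06]), np.float64(0.001)]
```

```bash
python3 -m inch '[[[1.3,0,0.05,0,1],[0.9,0,0,0,1],[0,0,0,0,1],[0,0,0,0,0.5],[0,0,0,0,0.5],[0,0,0,0,0.3],[0,0,0,0,0.3],[0,0,0,0,0.3]]]' 45; python3 -c "
from h import *
o=robot.get_obs();print(o['time'],o['moment'],R.from_quat(o['tool_rot']).as_matrix()[:,0],to([.4535,.0755,.047],(.982,-.189)))"
```

```text
time: 28.92
position: [0.455, 0.0745, 0.0495]
tool_rot: [0.56, 0.412, -0.529, 0.487]
ft_force: [0.1, 0.2, -3.3]
grip_width: 0.0653
28.9167 [-0.02568617  0.12901982  0.03632939] [ 0.10135391 -0.05306964 -0.99343394] [array([ 0.23, -0.2 , -0.08]), np.float64(-0.002)]
```

```bash
python3 -m inch '[[[-2,0,0,0,0.3],[-3.5,0,0,0,0.3],[-3.8,0,0,0,0.3],[-3.8,0,0,0,0.3],[-2,0,0,0,0.3],[0,0,0,0,0.3]]]'; python3 -c "
from h import *
o=robot.get_obs();print(o['time'],o['moment'],R.from_quat(o['tool_rot']).as_matrix()[:,0],to([.6585,-.1705,.21],(.982,-.189)))"
```

```text
time: 29.42
position: [0.4346, 0.0832, 0.2026]
tool_rot: [0.557, 0.416, -0.533, 0.483]
ft_force: [1.4, -0.2, -3.9]
grip_width: 0.0651
29.4167 [-0.04549048  0.15866845  0.01002816] [ 0.08608929 -0.05125965 -0.99496788] [array([ 2.49, 26.7 , 20.64]), np.float64(-0.002)]
```

```bash
python3 -m inch '[[[0.2,1.5,1.1,0,0.3],[0.2,2.4,1.9,0,0.3],[0.2,2.5,2,0,0.3],[0.2,2.5,2,0,0.3],[0.2,2.5,2,0,0.3],[0.2,2.5,2,0,0.3],[0.2,2.5,2,0,0.3],[0.2,2.5,2,0,0.3]]]'; python3 -c "
from h import *
o=robot.get_obs();print(o['time'],o['moment'],R.from_quat(o['tool_rot']).as_matrix()[:,0],to([.6585,-.1705,.21],(.982,-.189)))"
```

```text
time: 30.08
position: [0.5807, -0.0989, 0.1938]
tool_rot: [0.549, 0.429, -0.537, 0.476]
ft_force: [0.0, 0.1, -2.7]
grip_width: 0.0653
30.0833 [-0.04381565  0.06400324  0.03372457] [ 0.05509864 -0.04083823 -0.99764542] [array([-0.9 ,  9.02,  5.67]), np.float64(0.008)]
```

```bash
python3 -m inch '[[[-0.3,2.4,1.5,0,0.3],[-0.3,2.4,1.5,0,0.3],[-0.3,2,1.2,0,0.3],[0,1,0.6,0,0.3],[0,0,0,0,0.3],[0,0,0,0,0.3]]]'; python3 -c "
from h import *
o=robot.get_obs();print(o['time'],o['moment'],R.from_quat(o['tool_rot']).as_matrix()[:,0],to([.6585,-.1705,.205],(.982,-.189)))"
```

```text
time: 30.58
position: [0.647, -0.1686, 0.1899]
tool_rot: [0.546, 0.433, -0.544, 0.467]
ft_force: [-0.2, 0.1, -3.2]
grip_width: 0.0651
30.5833 [ 0.02749615  0.16801325 -0.02993151] [ 0.03346412 -0.03451106 -0.9988439 ] [array([-1.47,  1.23,  0.01]), np.float64(0.0)]
```

```bash
python3 -m inch '[[[0,1.1,0,0,0.3],[0,0,0,0,0.3],[0,0,0,0,0.3]]]'; python3 -m inch '[[[0,0,0,0,0.3],[0,0,0,0,0.3],[0,0,0,0,0.3]]]'; python3 -c "
from h import *
o=robot.get_obs();print(o['time'],o['moment'],o['joint_velocities'].round(3),R.from_quat(o['tool_rot']).as_matrix()[:,0],to([.6585,-.1705,.19],(.982,-.189)))"
```

```text
time: 30.83
position: [0.6518, -0.1672, 0.1837]
tool_rot: [-0.544, -0.439, 0.546, -0.463]
ft_force: [-1.1, 0.7, -4.1]
grip_width: 0.0654
time: 31.08
position: [0.648, -0.1641, 0.1818]
tool_rot: [-0.542, -0.441, 0.547, -0.461]
ft_force: [0.6, 1.1, -4.0]
grip_width: 0.0652
31.0833 [-0.01998731  0.06562588  0.02273382] [ 0.006 -0.007  0.023 -0.    -0.001  0.   ] [ 0.01310889 -0.02534352 -0.99959285] [array([-0.79,  1.17,  0.45]), np.float64(0.003)]
```

```bash
python3 -m inch '[[[-1.5,1.3,0.5,0,0.3],[0,0,0,0,0.3]]]'; python3 -c "
from h import *
o=robot.get_obs();print(o['time'],o['moment'],o['joint_velocities'].round(3),R.from_quat(o['tool_rot']).as_matrix()[:,0],to([.6585,-.1705,.19],(.982,-.189)))"
```

```text
time: 31.25
position: [0.6582, -0.1698, 0.1971]
tool_rot: [-0.542, -0.442, 0.547, -0.461]
ft_force: [2.0, -1.3, -2.3]
grip_width: 0.0654
31.25 [-0.23831803 -0.28830299  0.00488036] [ 0.016  0.011  0.144  0.01  -0.002  0.005] [ 0.01071624 -0.02430691 -0.99964711] [array([0.71, 0.03, 0.05]), np.float64(0.004)]
```

```bash
python3 -m inch '[[[0,0,0,0,0.3],[0,0,0,0,0.3]]]'; python3 -c "
from h import *
o=robot.get_obs();v=abs(o['joint_velocities']).max();print(o['time'],v,o['position'],o['grip_width'],R.from_quat(o['tool_rot']).as_matrix()[:,0])
if v<.06 and o['position'][2]>.18 and abs(o['position'][0]-.6575)<.015: print(robot.hand_in())"
```

```text
time: 31.42
position: [0.6572, -0.169, 0.197]
tool_rot: [-0.541, -0.443, 0.547, -0.46]
ft_force: [-0.7, -0.3, -3.4]
grip_width: 0.0648
31.4167 0.034153039915312024 [ 0.65718122 -0.16897347  0.19698436] 0.0648479551267299 [ 0.00989452 -0.0238243  -0.9996672 ]
the job is handed in; nothing more can be done
None
```

The pot from the middle nest is the one that rattles. I handed in at 31.4 s with it held still over the cork mat, its underside about 15 cm above the table.

**Finding it:** I lifted and shook all three pots.
- **Middle pot:** it gave isolated knocks of 0.1–0.2 N m and more, some of them after the arm had stopped.
- **-y pot:** it had the same sideways strokes plus one to-and-fro shake like the middle pot's, and its readings fell smoothly to sensor noise.
- **+y pot:** it had only the sideways strokes and gave noise alone.

**Putting back:** The +y and -y pots went back into their own nests. I also put the middle pot back while testing the third, then picked it up again.

**Last checks:**
- **Position:** the tool is within about 2 mm of the mat centre I measured.
- **Motion and grip:** joint speeds were below 0.035 rad/s, and the grip width was 64.8 mm.

**Less certain:**
- **No final picture:** sampling the rattle with camera calls used up all 200. The +y pot's return shows in two pictures; the -y pot's rests only on its pose and the load dropping as it touched the nest floor.
- **Tilt:** the tool's tilt drifted by about 5° between gripping and the end, so the pot may lean by about that much.
- **Rattle evidence:** single strokes alone were ambiguous because the arm's own settling overlapped the knocks; the verdict rests on comparing the pots.

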